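Free a jammed brake pad and set it in the wear-check cradle

TASK

The worn brake pad is jammed in the gap of the brake caliper by a stuck piston: pull it straight up and out by its exposed top edge and lay it down flat on the cardboard sheet, letting go of it. Then take it again across its two long sides and lower it, friction side up, into the wear-check cradle so that it lies flat and square between the two end cheeks, and let go. Leave the other things on the bench where they are.

Things in the scene. Friction and masses are not known exactly. Their poses are not given: they have to be found in the camera images.
- caliper: Aluminium brake caliper block, 82.5 (x) by 83 mm (y), flat top 68 mm above the bench, on a dark steel foot 115 x 105 x 10 mm; fixed. Origin: on the bench straight below the centre of the jammed pad; z up. Its gap is a pocket open at the top: 49 mm along y, from x = -7.5 to +5 mm, floor 10 mm above the bench. Only the pad rises above the flat top.
- piston (a joint): Sprung steel piston, 28 mm across, coming through the gap's -x wall 38 mm above the bench. It presses the pad with about 6 N against the gap's +x wall, so pulling the pad out takes up to about 15 N. 0 m while the pad is in; goes to +0.001 when it is out.
- pad: Brake pad: rigid plate 80 (its z) x 46 (y) x 10 mm (x), 0.08 to 0.17 kg: steel backing 4 mm thick on its -x side, dark friction block 6 mm thick, 42 mm wide, z = 3 to 74 mm, looking to its +x. Origin: centre of the lower short edge, mid-thickness. At the start upright in the caliper's gap, axes as the caliper's, its top 22 mm showing (top edge 90 mm above the bench).
- pad_mid (a point): The centre of the pad (40 mm up its z from the pad's origin), axes as the pad's. When the pad lies flat it is 5 mm above what it lies on.
- board: Sheet of brown cardboard lying on the bench, 300 mm (x) by 200 mm (y), 4 mm thick; fixed. Origin: centre of its underside. A nut and a collar stand on it near its far (+x) end; the rest is clear.
- cradle: Wear-check cradle: aluminium plate 124 (x) by 66 mm (y), upper face 8 mm above the bench, with a steel cheek across each end: 12 mm thick, 50 mm wide, 14 mm high above the plate, inner faces 90 mm apart (x = -45, +45 mm). The pad lies lengthwise along x, either way round, between the cheeks; long sides open. Fixed. Origin: centre of its underside.
- nut: Bystander: steel nut about 26 mm across and 12 mm high, on the cardboard. Origin: centre of its underside.
- collar: Bystander: dark steel spacer collar 28 mm across, 18 mm high, on the cardboard. Origin: centre of its underside.
- screwdriver: Bystander: screwdriver lying on the bench at the robot's right side. Origin: under its middle.
- wrench: Bystander: wrench lying on the bench at the robot's left side. Origin: under its middle.
Things that resemble listed ones, but are neither listed nor needed, are in the scene too. Of the things shaped like the cradle, the aluminium one is meant.

How it is judged:
On the way, in this order (a step that is already met when the one before it is completed fails the run):
1. the pad is pulled up clear of the caliper (z of pad_mid in the frame of caliper above 0.11 m), for 0.1 s.
2. the pad lies flat on the cardboard, let go ((angle between pad's own x axis and vertical below 0.12 rad or angle between pad's own x axis and vertical above 3.02 rad) and contact force between pad and board above 0.2 N and contact force between pad and the fingers below 0.2 N and x of pad_mid in the frame of board between -0.15 and 0.15 m and y of pad_mid in the frame of board between -0.1 and 0.1 m), for 0.2 s.
3. the pad is lowered into the cradle while still held, not dropped in (horizontal distance between pad_mid and cradle below 0.02 m and z of pad_mid in the frame of cradle below 0.025 m and contact force between pad and the fingers above 1 N), for 0.05 s.
At the end, for the whole second after the job is handed in: The pad lies still and flat (within 0.08 rad) on the cradle's plate between the two cheeks, friction side up, its centre within 8 mm of the cradle's centre lengthwise and 12 mm sideways, its long side within 0.2 rad of the cradle's length, released (x of pad_mid in the frame of cradle between -0.008 and 0.008 m and y of pad_mid in the frame of cradle between -0.012 and 0.012 m and z of pad_mid in the frame of cradle between 0.01 and 0.016 m and angle between pad's own x axis and vertical below 0.08 rad and angle between the z axis of pad and the x axis of cradle, either way round below 0.2 rad and linear speed of pad below 0.02 m/s); the robot touches nothing.
It fails at once if a bystander is moved by more than 30 mm (distance of any of nut, collar, screwdriver, wrench from where it was at the start of the episode above 0.03 m).
It also fails if it takes over 62 s, if anything falls off the work surface, if the arm or the gripper's body presses on something with over 40 N, if the wrist force passes 120 N, or if a joint passes its speed limit or range.

ROBOT

A 6-joint arm with a two-finger parallel gripper is mounted at the origin on the work surface. World frame = base frame: x ahead of the robot, y to its left, z up, the work surface at z = 0. Lengths are in m, angles in rad, forces in N, time in s.
With the tool pointing down it reaches from about 0.35 to 0.975 m from the base axis. Payload 4.9 kg.
Tool frame: the origin (TCP) lies between the finger pads; the fingertips stand 17 mm ahead of it and the grasp point (between the pads) lies 2 mm behind it; z points along the fingers, y is the direction in which the jaws open and shut (so a half turn about z gives the same grasp; the last joint's range is limited). The gripper opens to 85 mm and grips with 20 to 120 N. Pads are 22 mm wide; open, the fingers measure 114 mm over their backs; the gripper's body (76 mm by 85 mm) begins 54 mm behind the grasp point. The pads swing forward as they close: fully open they stand 13 mm farther back than shut.
Start: joints at [-0.119, 0.053, 1.613, -0, 1.476, -0.119], TCP at [0.625, 0, 0.248] pointing down, gripper open.
Joint ranges: [-3.01, 3.01], [-1.01, 2.22], [0.06, 2.58], [-1.02, 4.17], [0.09, 2.62], [-3.14, 3.14]. Speed limits (rad/s): [2.57, 2.57, 3.14, 3.14, 3.14, 3.14].

INTERFACE

Orientations are given as a unit quaternion [w, x, y, z].
In Python, from plant import state, grab_frame, camera_model, job_done, find_in, silhouettes, landmark_of gives the robot as it stands.
- The arm moves only by the shell command python3 -m crank 'ROWS'. ROWS is JSON, a list of rows, each an object with "angular": the turn, a rotation vector about the tool's x, y, z each as a share of 5 degrees, from -1 to 1, a list of three; "delta_pos": the shift along the tool's x, y, z each as a share of 3 cm, from -1 to 1, a list of three; "gripper": the opening, from 0 (shut) to 1 (fully open). In form: [{"angular": [ax, ay, az], "delta_pos": [tx, ty, tz], "gripper": gripper}, ...]. A call has 1 to 12 rows; each row shifts and turns the commanded pose from where the row before left it, along the tool's axes as they then stand; what a row does not reach is not made up. A row lasts 1/8 s, in which the tool goes at most 62.5 mm and 10.7 degrees, less where a joint would pass 70% of its speed; a pose out of reach is approached as far as the arm can. A call with a number of a shift or a turn outside -1 to 1 is refused whole. A call with a gripper value outside its range is refused whole. The fingers move at their own pace and stop on an object; the grip force is fixed at half the most. Time passes only in rows, so rows that do not move let the fingers close. It gives the time, the measured TCP pose, the force and the opening at its end, in the units of the state.
- state(): the state, without advancing time (a new reading comes with each control period).
- grab_frame(name): name is "scene" or "side" or "wrist"; returns the picture (420x560x3 uint8, red, green, blue); there is no depth.
- camera_model(name): a dict with "camera_matrix" (3x3 intrinsics, pixels), "rvec" (rotation vector, rad) and "tvec" (3), from world to camera coordinates, as OpenCV has them; the wrist camera has in their place "mount" (4x4, takes a point from camera to tool coordinates, whose origin is the TCP and whose axes are the flange's). Camera axes: x right, y down, z forward; pixel columns grow to the right and rows downward; lengths in m; the calibration is good to about 2 mm. A picture is of the moment at which its call begins: read the wrist's pose just before it. camera_model takes no time and is no camera call.
- job_done(): hands the job in, once; it reports no verdict.
Trained networks look in the newest picture that a camera, given by its name, has taken for a name from the list of things; names that differ only in an ending like _2 or _b are one class to them, and where a whole thing is asked for, a point or a joint stands for the part that bears it (a point fixed in the world has none). Each returns a list of dicts, best first, with "conf" (0 to 1); they miss things now and then, are a little off and sometimes report something else, mostly with a low value. They report only what shows in the picture. A call takes as long as a camera call. They do not tell look-alikes from the thing itself.
- find_in(camera, target): "bbox" ([left, top, right, bottom] in pixels, round what is visible of it).
- silhouettes(camera, target): "mask" (420x560 bool, what is visible of it) and "bbox" ([left, top, right, bottom] in pixels, round what is visible of it).
- landmark_of(camera, target): "pixel" ([column, row] in pixels: a listed point, or the origin of a listed thing).
The state is a dict: "time": time; "joint_pos": joint angles; "joint_vel": joint speeds; "joint_efforts": joint torques, N m; "tool_pos": TCP position; "tool_rot": TCP orientation; "contact_force": force on the tool from outside, world axes, zero at the start; "ft_torque": the same for the moment, N m; "gripper_width": opening from 0.0 (shut) to 1.0 (fully open).
Only numpy, scipy, OpenCV 4.12 (cv2) and the standard library are available. Lean on these libraries where they do the work, as an engineer would, in place of code of your own. Each camera call takes 0.05 s, during which the arm holds its last target.

## Working session

There is one attempt and no reset: what is moved stays moved. The work goes in short steps, Python scripts to look and compute and a shell command to move; the robot and the scene stay as the last step left them, time stands still between calls to the robot, and variables do not carry over. Pictures are saved under pics/ and viewed, and the job is handed in when it is done.

```bash
mkdir -p pics; ls; python3 - <<'E'
from plant import *
import cv2
print(state())
for n in ("scene","side","wrist"):
    f=grab_frame(n); cv2.imwrite(f"pics/{n}0.png",f[:,:,::-1])
    print(n,camera_model(n))
    for t in ("caliper","pad","board","cradle","nut","collar"):
        print(n,t,[(round(d['conf'],2),[int(v) for v in d['bbox']]) for d in find_in(n,t)][:4])
print(state()['time'])
E
```

```text
pics
{'time': 0.0, 'joint_pos': array([-1.19008753e-01,  5.33719553e-02,  1.61429410e+00, -1.04268192e-05,
        1.47596380e+00, -1.18967766e-01]), 'joint_vel': array([-1.28954634e-03,  1.27678449e-03,  9.11282707e-04,  4.82306510e-06,
        8.19245552e-04, -2.20805216e-04]), 'joint_efforts': array([ 2.70554956e-04, -3.93670499e+01, -3.70175600e+01, -1.62778279e-04,
        6.93513779e-03, -6.06393527e-06]), 'tool_pos': array([6.24420901e-01, 6.14465977e-05, 2.47053547e-01]), 'tool_rot': array([-7.97455655e-04,  7.07120552e-01,  7.07092276e-01, -6.33742857e-04]), 'contact_force': array([ 0.00605071, -0.63504861,  0.35560785]), 'ft_torque': array([0.04017202, 0.00132641, 0.03886759]), 'gripper_width': 0.9976051129147697}
scene {'camera_matrix': array([[413.31972843,   0.        , 283.32181037],
       [  0.        , 413.31972843, 211.20253229],
       [  0.        ,   0.        ,   1.        ]]), 'rvec': array([ 0.80825755,  2.42901174, -1.29589872]), 'tvec': array([ 0.35760531, -0.10171442,  1.28734914])}
scene caliper [(0.93, [179, 183, 233, 231])]
scene pad [(0.6, [196, 185, 20
[... 990 characters left out ...]
  0.        , 340.84928981, 210.50531322],
       [  0.        ,   0.        ,   1.        ]]), 'mount': array([[ 4.10495966e-04, -9.65497983e-01, -2.60410207e-01,
         6.59806930e-02],
       [ 9.99999898e-01,  3.47195179e-04,  2.89081138e-04,
         6.85591483e-04],
       [-1.88694088e-04, -2.60410299e-01,  9.65498027e-01,
        -1.25977645e-01],
       [ 0.00000000e+00,  0.00000000e+00,  0.00000000e+00,
         1.00000000e+00]])}
wrist caliper [(0.78, [172, 302, 277, 375])]
wrist pad []
wrist board [(0.62, [28, 68, 328, 256])]
wrist cradle [(0.46, [193, 0, 211, 5])]
wrist nut [(0.88, [277, 96, 305, 128]), (0.71, [195, 0, 209, 4])]
wrist collar [(0.84, [269, 191, 299, 215])]
1.05
```

View pics/scene0.png

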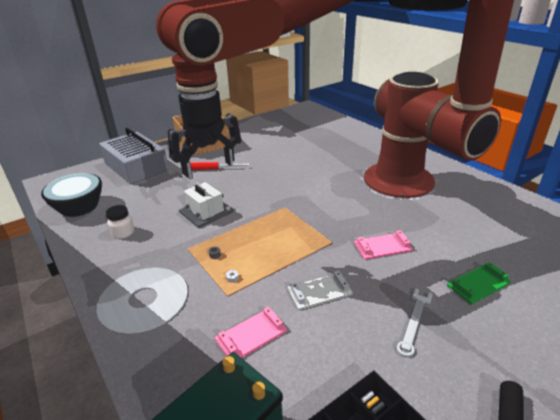

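View pics/side0.png

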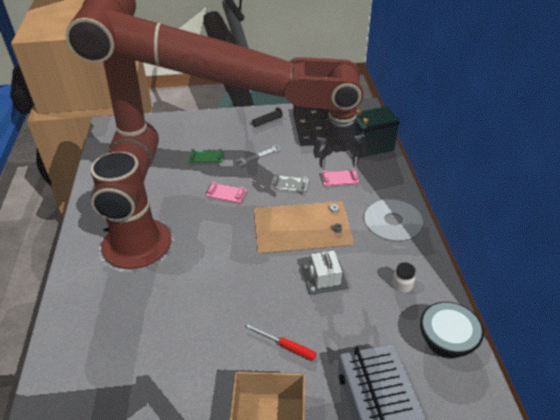

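View pics/wrist0.png

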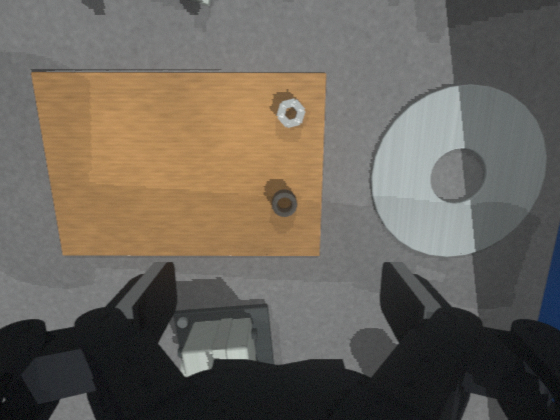

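Candidates for the cradle in the scene view: pink (383,245), silver aluminium (320,290), pink (251,332), green (478,283). By the description it's the silver one. The caliper with pad is at (205,203), and there is only one. Next, measurements and a close crop.

```bash
cat > h.py <<'E'
import numpy as np, cv2
from plant import *
from scipy.spatial.transform import Rotation as R
def pose():
    s=state(); w,x,y,z=s['tool_rot']; T=np.eye(4); T[:3,:3]=R.from_quat([x,y,z,w]).as_matrix(); T[:3,3]=s['tool_pos']; return T
def cam(n,T=None):
    m=camera_model(n); K=m['camera_matrix']
    if n=='wrist':
        C=(pose() if T is None else T)@m['mount']
    else:
        C=np.eye(4); Rm=cv2.Rodrigues(m['rvec'])[0]; C[:3,:3]=Rm.T; C[:3,3]=-Rm.T@m['tvec']
    return K,C
def p2w(kc,px,z):
    K,C=kc; d=C[:3,:3]@np.linalg.inv(K)@np.array([px[0],px[1],1.]); o=C[:3,3]
    return o+d*(z-o[2])/d[2]
def w2p(kc,P):
    K,C=kc; P=np.atleast_2d(P); c=(P-C[:3,3])@C[:3,:3]; q=c@K.T; return q[:,:2]/q[:,2:]
def save(n,im,box=None,s=1):
    im=im[:,:,::-1]
    if box: im=im[box[1]:box[3],box[0]:box[2]]
    cv2.imwrite('pics/%s.png'%n,cv2.resize(im,None,fx=s,fy=s,interpolation=cv2.INTER_CUBIC))
E
python3 - <<'E'
from h import *
a=cv2.imread('pics/scene0.png')[:,:,::-1]; save('crop_scene',a,(170,170,370,320),4)
a=cv2.imread('pics/side0.png')[:,:,::-1]; save('crop_side',a,(240,150,380,310),3.5)
k=cam('scene'); s=cam('side'); w=cam('wrist')
print('board wrist',[p2w(w,p,.004).round(3) for p in [(33,71),(326,72),(320,256),(64,256)]])
print('cradle scene',p2w(k,(320,289),.01).round(3),'side',p2w(s,(291,184),.01).round(3))
print('pad top scene',p2w(k,(202,187),.09).round(3),'side',p2w(s,(328,253),.09).round(3))
print('calfoot wrist',[p2w(w,p,.01).round(3) for p in [(266,301),(172,310)]])
E
```

```text
board wrist [array([0.377, 0.112, 0.004]), array([0.674, 0.112, 0.004]), array([ 0.675, -0.089,  0.004]), array([ 0.376, -0.089,  0.004])]
cradle scene [0.51  0.225 0.01 ] side [0.511 0.208 0.01 ]
pad top scene [ 0.568 -0.191  0.09 ] side [ 0.568 -0.196  0.09 ]
calfoot wrist [array([ 0.612, -0.144,  0.01 ]), array([ 0.499, -0.156,  0.01 ])]
```

View pics/crop_scene.png

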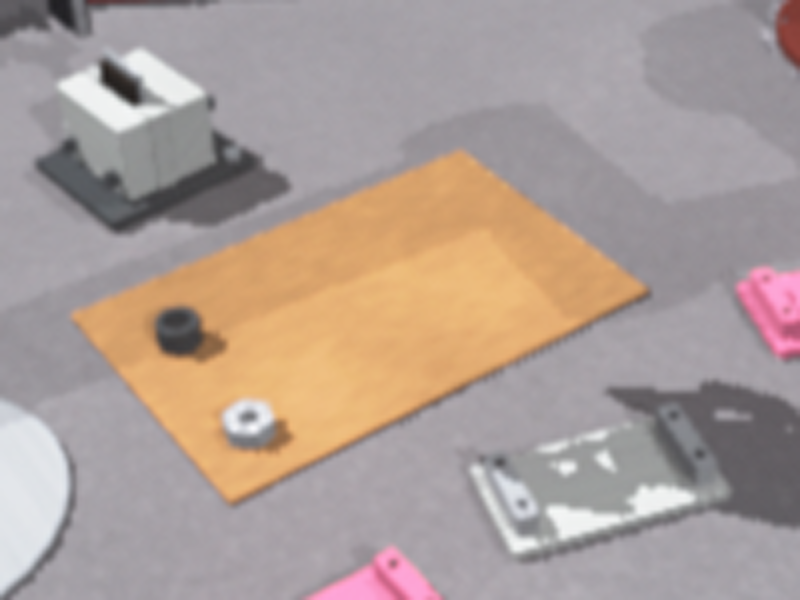

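View pics/crop_side.png

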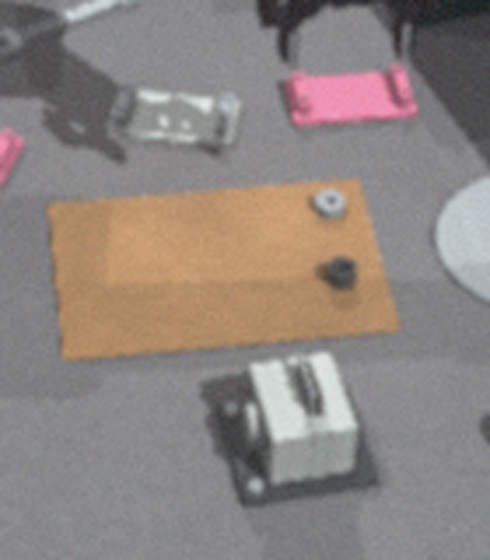

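```bash
python3 -m crank '[{"angular":[0,0,0],"delta_pos":[-0.9,-0.3,0],"gripper":1},{"angular":[0,0,0],"delta_pos":[-0.9,-0.3,0],"gripper":1},{"angular":[0,0,0],"delta_pos":[-0.9,-0.3,0],"gripper":1},{"angular":[0,0,0],"delta_pos":[-0.9,-0.3,0],"gripper":1},{"angular":[0,0,0],"delta_pos":[-0.9,-0.3,0],"gripper":1},{"angular":[0,0,0],"delta_pos":[-0.9,-0.3,0],"gripper":1},{"angular":[0,0,0],"delta_pos":[0,0,0],"gripper":1},{"angular":[0,0,0],"delta_pos":[0,0,0],"gripper":1}]'
python3 - <<'E'
from h import *
T=pose(); f=grab_frame('wrist'); save('w1',f); save('w1c',f,(190,110,370,290),3.3); np.save('T1.npy',T); np.save('w1.npy',f)
f=grab_frame('scene'); save('s1',f,(250,200,420,340),4)
print(T.round(4), find_in('wrist','pad'))
f=grab_frame('wrist');print([(d['pixel'],d['conf']) for d in landmark_of('wrist','pad_mid')+landmark_of('wrist','caliper')])
E
```

```text
time: 2.05
tool_pos: [0.5711, -0.1616, 0.2483]
tool_rot: [-0.0, 0.707, 0.707, 0.0]
contact_force: [0.5, -0.1, -1.2]
gripper_width: 1.001
[[-0.000e+00  1.000e+00  2.000e-04  5.711e-01]
 [ 1.000e+00  0.000e+00  4.000e-04 -1.616e-01]
 [ 4.000e-04  2.000e-04 -1.000e+00  2.483e-01]
 [ 0.000e+00  0.000e+00  0.000e+00  1.000e+00]] [{'bbox': [268.8, 214.6, 282.0, 271.8], 'conf': 0.8}]
[([271.5, 236.1], 0.67), ([273.8, 219.4], 0.75), ([225.1, 5.2], 0.69)]
```

View pics/w1.png

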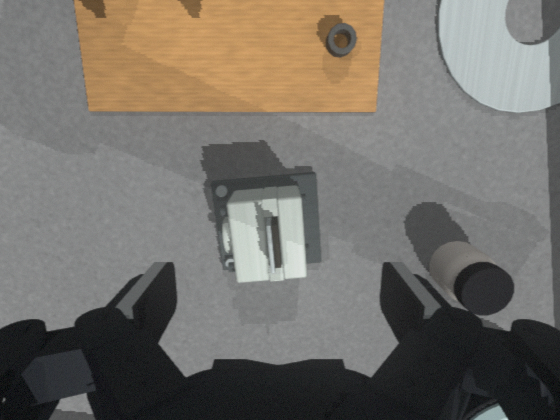

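View pics/w1c.png

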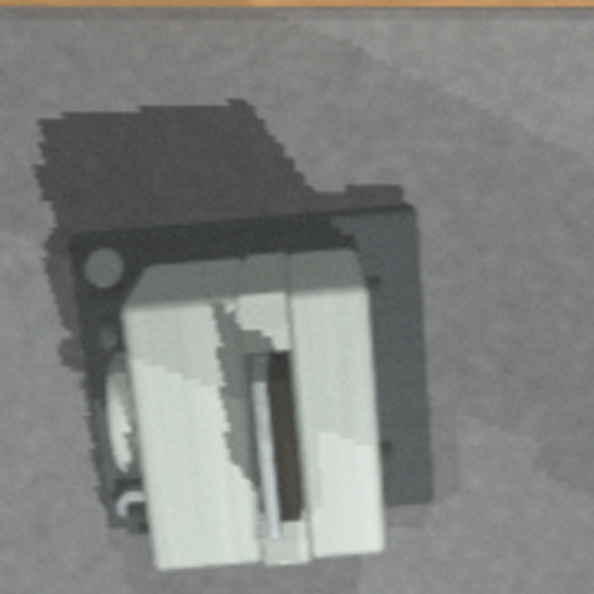

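View pics/s1.png

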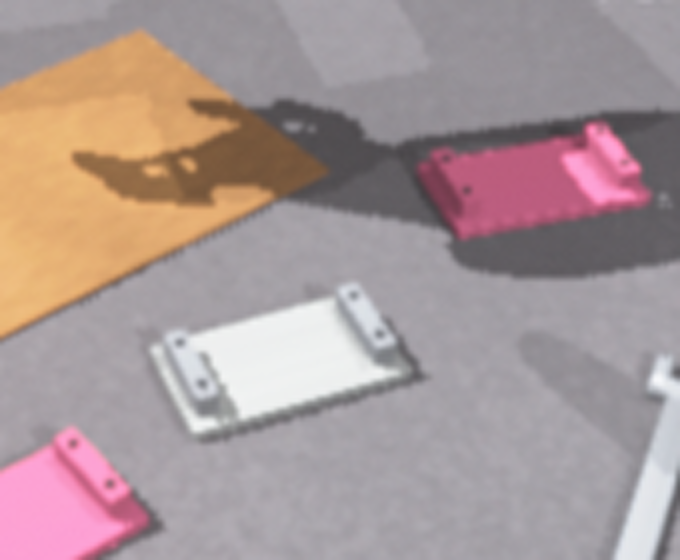

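The pad's top edge shows around (273,243) in the wrist view, with bright backing on the -x side and dark friction on +x. The cradle is the bare silver one with grey cheeks.

```bash
python3 - <<'E'
from h import *
T=np.load('T1.npy'); k=cam('wrist',T)
c=lambda u,v:(190+u/3.3,110+v/3.3)
top=[p2w(k,c(*p),.068)[:2].round(4) for p in [(122,312),(368,290),(383,550),(157,570)]]
print(top,np.mean(top,0))
foot=[p2w(k,c(*p),.010)[:2].round(4) for p in [(72,238),(413,206),(433,503)]]
print(foot,'foot c',((foot[0]+foot[2])/2))
a=top
print('yaw',[np.degrees(np.arctan2(*(v[::-1]))) for v in (a[1]-a[0],a[2]-a[3],foot[1]-foot[0])],[np.degrees(np.arctan2(v[0]*-1,v[1])) for v in (a[0]-a[3],a[1]-a[2],foot[1]-foot[2])])
print('padtop backing',[p2w(k,c(*p),.09)[:2].round(4) for p in [(252,382),(262,382),(268,538),(280,537)]])
print('friction',[p2w(k,c(*p),.084)[:2].round(4) for p in [(288,352),(300,520)]])
E
```

```text
[array([ 0.5247, -0.1725]), array([ 0.5936, -0.1661]), array([ 0.5995, -0.2455]), array([ 0.5321, -0.252 ])] [ 0.562475 -0.209025]
[array([ 0.5003, -0.162 ]), array([ 0.6119, -0.1514]), array([ 0.6219, -0.2558])] foot c [ 0.5611 -0.2089]
yaw [np.float64(5.306876322266013), np.float64(5.508522159249603), np.float64(5.425794874810404)] [np.float64(5.317868994642314), np.float64(4.249684782934693), np.float64(5.471409109595841)]
padtop backing [array([ 0.5618, -0.1861]), array([ 0.5644, -0.1861]), array([ 0.5658, -0.2311]), array([ 0.5691, -0.2308])]
friction [array([ 0.5713, -0.1795]), array([ 0.5746, -0.2285])]
```

```bash
python3 - <<'E'
from h import *
f=np.load('w1.npy'); save('w1d',f,(245,190,310,290),6)
E
```

```text
(no output)
```

View pics/w1d.png

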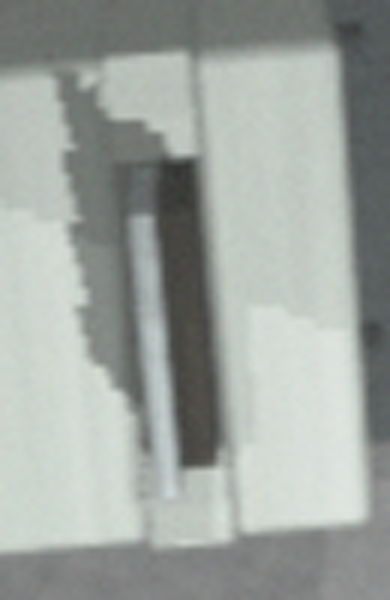

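```bash
python3 - <<'E'
from h import *
T=np.load('T1.npy'); k=cam('wrist',T)
c=lambda u,v:(245+u/6,190+v/6)
B=[p2w(k,c(*p),.09)[:2] for p in [(125,163),(156,163),(182,497),(152,497)]]
F=[p2w(k,c(*p),.084)[:2] for p in [(195,160),(219,465)]]
print(np.round(B,4),np.mean(B,0),np.round(F,4))
y=np.radians(5.3); R2=np.array([[np.cos(y),-np.sin(y)],[np.sin(y),np.cos(y)]])
print('pad centre from backing', np.mean(B,0)+R2@[.003,0], 'from fric', np.mean(F,0)+R2@[-.005,0])
E
```

```text
[[ 0.5614 -0.1782]
 [ 0.5659 -0.1782]
 [ 0.5695 -0.2309]
 [ 0.565  -0.2309]] [ 0.56543353 -0.20456818] [[ 0.5715 -0.1795]
 [ 0.5752 -0.2284]]
pad centre from backing [ 0.5684207  -0.20429106] from fric [ 0.56836109 -0.20441155]
```

```bash
python3 -m crank '[{"angular":[0,0,-0.53],"delta_pos":[0,0,0],"gripper":1},{"angular":[0,0,-0.53],"delta_pos":[0,0,0],"gripper":0.6},{"angular":[0,0,0],"delta_pos":[-0.75,-0.12,0],"gripper":0.6},{"angular":[0,0,0],"delta_pos":[-0.75,-0.12,0.3],"gripper":0.6},{"angular":[0,0,0],"delta_pos":[0,0,0.9],"gripper":0.6},{"angular":[0,0,0],"delta_pos":[0,0,0.9],"gripper":0.6},{"angular":[0,0,0],"delta_pos":[0,0,0.9],"gripper":0.6},{"angular":[0,0,0],"delta_pos":[0,0,0.9],"gripper":0.6},{"angular":[0,0,0],"delta_pos":[0,0,0.8],"gripper":0.6},{"angular":[0,0,0],"delta_pos":[0,0,0.2],"gripper":0.6},{"angular":[0,0,0],"delta_pos":[0,0,0],"gripper":0.6}]'
python3 - <<'E'
from h import *
print(pose().round(4))
f=grab_frame('wrist'); save('w2',f)
f=grab_frame('scene'); save('s2',f,(140,110,280,240),4)
E
```

```text
time: 3.72
tool_pos: [0.5677, -0.2082, 0.101]
tool_rot: [-0.0, 0.674, 0.739, -0.0]
contact_force: [-0.6, 0.6, 0.7]
gripper_width: 0.606
[[-9.140e-02  9.958e-01 -7.000e-04  5.677e-01]
 [ 9.958e-01  9.140e-02  2.000e-04 -2.082e-01]
 [ 3.000e-04 -7.000e-04 -1.000e+00  1.010e-01]
 [ 0.000e+00  0.000e+00  0.000e+00  1.000e+00]]
```

View pics/w2.png

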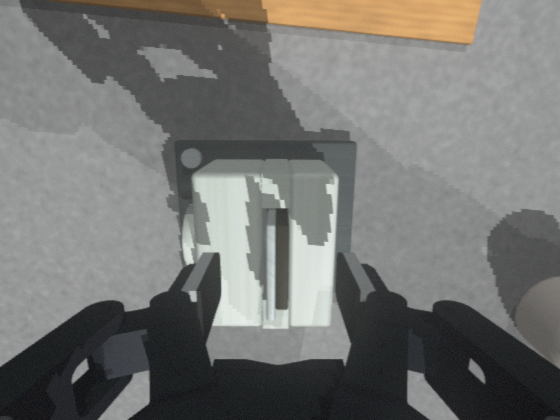

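View pics/s2.png

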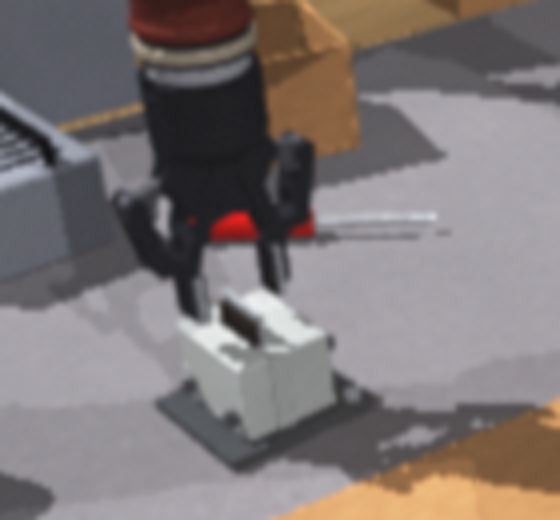

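Pad centred between the fingers (col ~278). Lower 12 mm and close.

```bash
python3 -m crank '[{"angular":[0,0,0],"delta_pos":[0,0,0.4],"gripper":0.6},{"angular":[0,0,0],"delta_pos":[0,0,0],"gripper":0},{"angular":[0,0,0],"delta_pos":[0,0,0],"gripper":0},{"angular":[0,0,0],"delta_pos":[0,0,0],"gripper":0},{"angular":[0,0,0],"delta_pos":[0,0,0],"gripper":0},{"angular":[0,0,0],"delta_pos":[0,0,0],"gripper":0},{"angular":[0,0,0],"delta_pos":[0,0,0],"gripper":0}]'
```

```text
time: 4.7
tool_pos: [0.5673, -0.2075, 0.0895]
tool_rot: [-0.001, 0.674, 0.739, -0.001]
contact_force: [-5.2, -0.8, 3.0]
gripper_width: 0.093
```

```bash
python3 -m crank '[{"angular":[0,0,0],"delta_pos":[0,0,-0.2],"gripper":0},{"angular":[0,0,0],"delta_pos":[0,0,-0.3],"gripper":0},{"angular":[0,0,0],"delta_pos":[0,0,-0.3],"gripper":0},{"angular":[0,0,0],"delta_pos":[0,0,-0.3],"gripper":0}]'
python3 - <<'E'
from h import *
f=grab_frame('wrist'); save('w3',f)
f=grab_frame('scene'); save('s3',f,(140,110,280,240),4)
E
```

```text
time: 5.2
tool_pos: [0.5675, -0.2072, 0.1223]
tool_rot: [-0.001, 0.674, 0.739, -0.0]
contact_force: [0.4, -0.1, -8.9]
gripper_width: 0.099
```

View pics/s3.png

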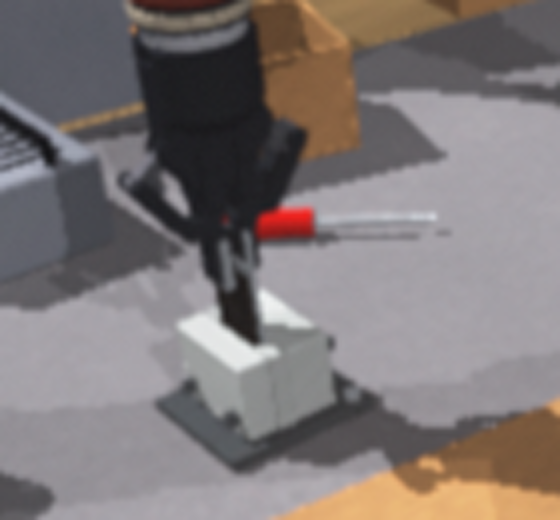

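View pics/w3.png

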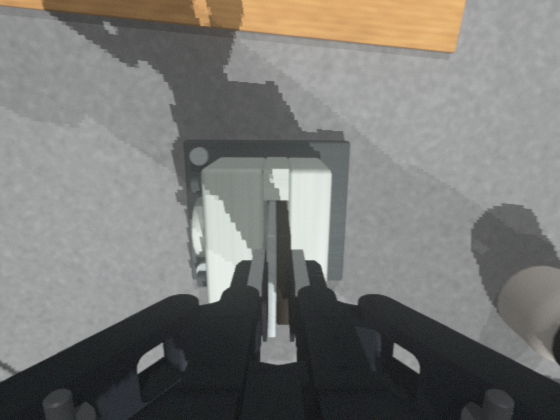

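```bash
python3 -m crank '[{"angular":[0,0,0],"delta_pos":[0,0,-0.4],"gripper":0},{"angular":[0,0,0],"delta_pos":[0,0,-0.4],"gripper":0},{"angular":[0,0,0],"delta_pos":[0,0,-0.6],"gripper":0},{"angular":[0,0,0],"delta_pos":[0,0,-0.8],"gripper":0},{"angular":[0,0,0],"delta_pos":[0,0,-0.8],"gripper":0},{"angular":[0,0,0],"delta_pos":[0,0,-0.8],"gripper":0},{"angular":[0,0,0],"delta_pos":[0,0,-0.5],"gripper":0},{"angular":[0,0,0],"delta_pos":[0,0,0],"gripper":0}]'
python3 - <<'E'
from h import *
f=grab_frame('wrist'); save('w4',f)
f=grab_frame('scene'); save('s4',f,(140,70,300,240),3.5)
E
```

```text
time: 6.3
tool_pos: [0.5689, -0.208, 0.2541]
tool_rot: [0.002, 0.674, 0.739, 0.001]
contact_force: [0.0, 0.1, -1.4]
gripper_width: 0.094
```

View pics/s4.png

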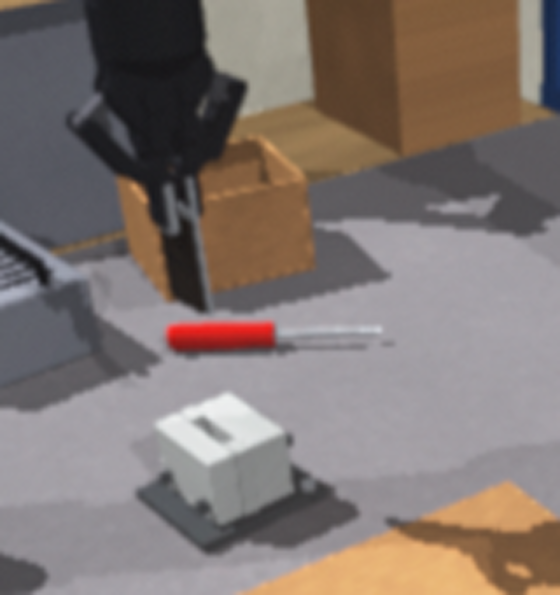

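View pics/w4.png

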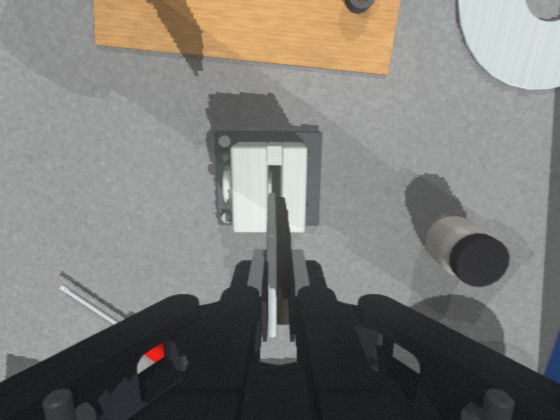

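```bash
python3 -m crank '[{"angular":[0,0,0.53],"delta_pos":[0,0,0],"gripper":0},{"angular":[0,0,0.53],"delta_pos":[0,0,0],"gripper":0},{"angular":[0,0,0],"delta_pos":[0.9,-0.38,0],"gripper":0},{"angular":[0,0,0],"delta_pos":[0.9,-0.38,0],"gripper":0},{"angular":[0,0,0],"delta_pos":[0.9,-0.38,0],"gripper":0},{"angular":[0,0,0],"delta_pos":[0.9,-0.38,0],"gripper":0},{"angular":[0,0,0],"delta_pos":[0.9,-0.38,0],"gripper":0},{"angular":[0,0,0],"delta_pos":[0.9,-0.38,0],"gripper":0},{"angular":[0,0,0],"delta_pos":[0.9,-0.38,0],"gripper":0},{"angular":[0,0,0],"delta_pos":[0.9,-0.38,0],"gripper":0},{"angular":[0,0,0],"delta_pos":[0,0,0],"gripper":0}]'
python3 -m crank '[{"angular":[-1,0,0],"delta_pos":[0,0,0],"gripper":0},{"angular":[-1,0,0],"delta_pos":[0,0,0],"gripper":0},{"angular":[-1,0,0],"delta_pos":[0,0,0],"gripper":0},{"angular":[-1,0,0],"delta_pos":[0,0,0],"gripper":0},{"angular":[-1,0,0],"delta_pos":[0,0,0],"gripper":0},{"angular":[-1,0,0],"delta_pos":[0,0,0],"gripper":0},{"angular":[0,0,0],"delta_pos":[0,0,0],"gripper":0}]'
python3 - <<'E'
from h import *
print(pose().round(3),state()['joint_pos'].round(3))
f=grab_frame('scene'); save('s5',f)
E
```

```text
time: 7.78
tool_pos: [0.4756, 0.0098, 0.2498]
tool_rot: [-0.001, 0.706, 0.708, -0.001]
contact_force: [-0.2, 0.6, -2.3]
gripper_width: 0.099
time: 8.65
tool_pos: [0.4756, 0.008, 0.2494]
tool_rot: [0.182, 0.684, 0.683, 0.182]
contact_force: [0.7, 0.2, -1.2]
gripper_width: 0.098
[[ 0.001  0.868  0.497  0.476]
 [ 1.    -0.001 -0.001  0.008]
 [-0.     0.497 -0.868  0.249]
 [ 0.     0.     0.     1.   ]] [-0.193 -0.698  2.255  0.108  1.074 -0.219]
```

View pics/s5.png

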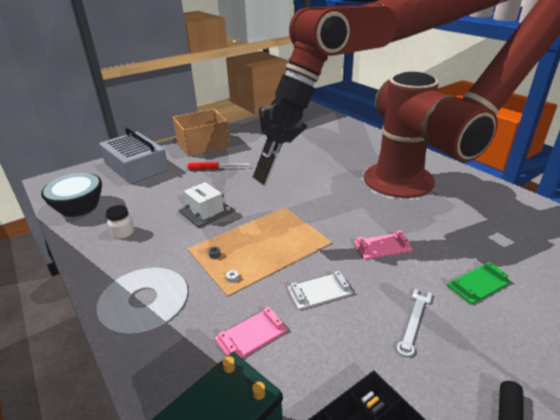

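```bash
python3 -m crank '[{"angular":[0,0,0],"delta_pos":[0,-0.35,0.95],"gripper":0},{"angular":[0,0,0],"delta_pos":[0,-0.35,0.95],"gripper":0},{"angular":[0,0,0],"delta_pos":[0,-0.35,0.95],"gripper":0},{"angular":[0,0,0],"delta_pos":[0,-0.35,0.95],"gripper":0},{"angular":[-1,0,0],"delta_pos":[0,0,0],"gripper":0},{"angular":[-1,0,0],"delta_pos":[0,0,0],"gripper":0},{"angular":[-1,0,0],"delta_pos":[0,0,0],"gripper":0},{"angular":[-1,0,0],"delta_pos":[0,0,0],"gripper":0},{"angular":[0,0,0],"delta_pos":[0,0,0],"gripper":0}]'
python3 - <<'E'
from h import *
print(pose().round(3),state()['joint_pos'].round(3))
f=grab_frame('scene'); save('s6',f,(150,110,400,300),3)
E
```

```text
time: 9.82
tool_pos: [0.4965, 0.0086, 0.1297]
tool_rot: [0.297, 0.642, 0.641, 0.298]
contact_force: [0.6, -0.3, -0.7]
gripper_width: 0.096
[[ 0.     0.646  0.763  0.496]
 [ 1.    -0.001  0.001  0.009]
 [ 0.001  0.763 -0.646  0.13 ]
 [ 0.     0.     0.     1.   ]] [-0.225 -0.681  2.549  0.403  0.45  -0.512]
```

View pics/s6.png

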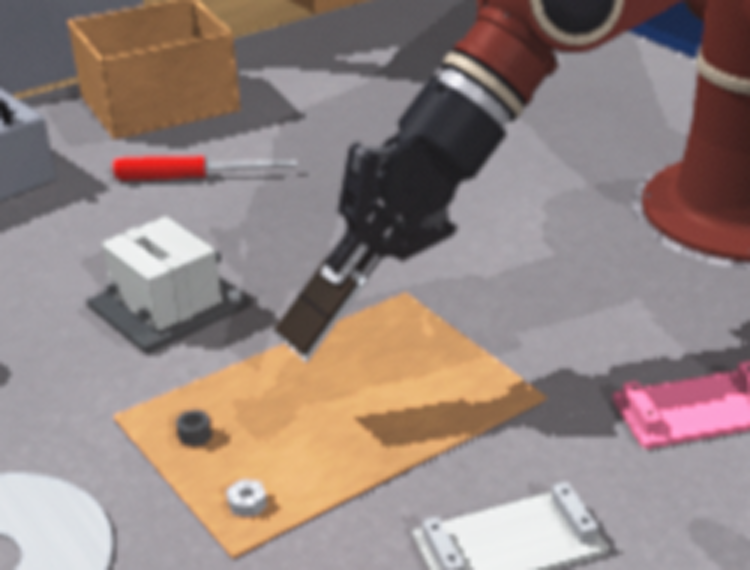

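```bash
python3 -m crank '[{"angular":[0,0,0],"delta_pos":[0,-0.34,0.45],"gripper":0},{"angular":[0,0,0],"delta_pos":[0,-0.34,0.45],"gripper":0},{"angular":[0,0,0],"delta_pos":[0,-0.34,0.45],"gripper":0},{"angular":[0,0,0],"delta_pos":[0,-0.2,0.3],"gripper":0},{"angular":[0,0,0],"delta_pos":[0,0,0],"gripper":0}]'
python3 - <<'E'
from h import *
print(pose().round(3),state()['joint_pos'].round(3))
f=grab_frame('scene'); save('s7',f,(150,110,400,300),3)
f=grab_frame('side'); save('d7',f,(240,150,380,290),4)
E
```

```text
time: 10.5
tool_pos: [0.5124, 0.0086, 0.0714]
tool_rot: [0.298, 0.641, 0.641, 0.298]
contact_force: [0.2, -0.2, -1.4]
gripper_width: 0.096
[[-0.001  0.645  0.764  0.512]
 [ 1.    -0.     0.001  0.009]
 [ 0.001  0.764 -0.645  0.071]
 [ 0.     0.     0.     1.   ]] [-0.213 -0.438  2.524  0.7    0.256 -0.822]
```

View pics/s7.png

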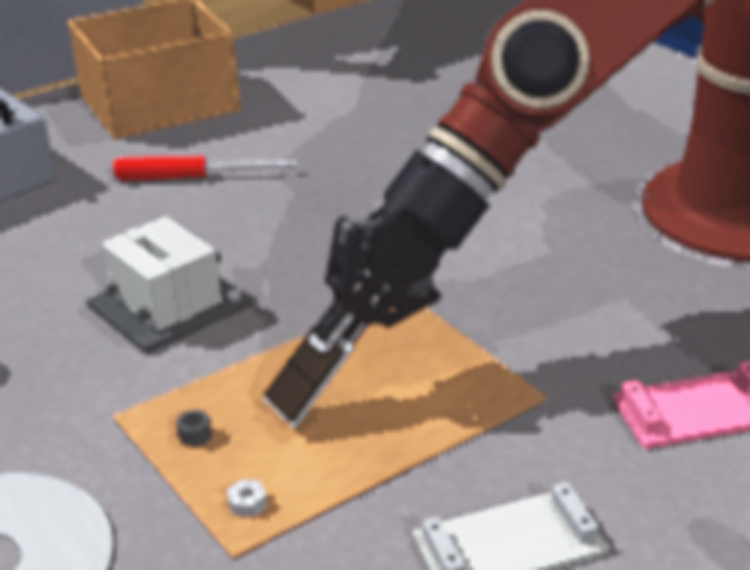

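View pics/d7.png

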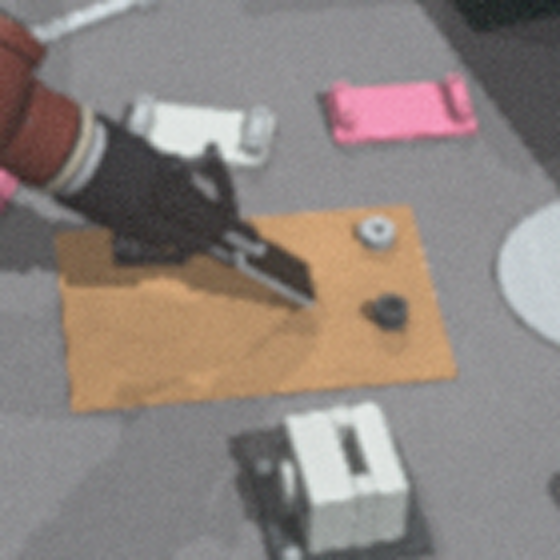

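```bash
python3 -m crank '[{"angular":[0,0,0],"delta_pos":[0,-0.13,0.11],"gripper":0},{"angular":[0,0,0],"delta_pos":[0,-0.13,0.11],"gripper":0},{"angular":[0,0,0],"delta_pos":[0,-0.05,0.04],"gripper":0},{"angular":[0,0,0],"delta_pos":[0,0,0],"gripper":0}]'
```

```text
time: 11.1
tool_pos: [0.5122, 0.0085, 0.0602]
tool_rot: [0.299, 0.641, 0.641, 0.299]
contact_force: [-0.4, 0.0, -0.5]
gripper_width: 0.089
```

```bash
python3 -m crank '[{"angular":[0,0,0],"delta_pos":[0,-0.05,0.04],"gripper":0},{"angular":[0,0,0],"delta_pos":[0,-0.04,0.03],"gripper":0},{"angular":[0,0,0],"delta_pos":[0,0,0],"gripper":0}]'
python3 - <<'E'
from h import *
f=grab_frame('scene'); save('s8',f,(200,170,320,270),6)
E
```

```text
time: 11.48
tool_pos: [0.5134, 0.0081, 0.0587]
tool_rot: [0.301, 0.64, 0.64, 0.3]
contact_force: [-4.4, 0.5, 7.0]
gripper_width: 0.098
```

View pics/s8.png

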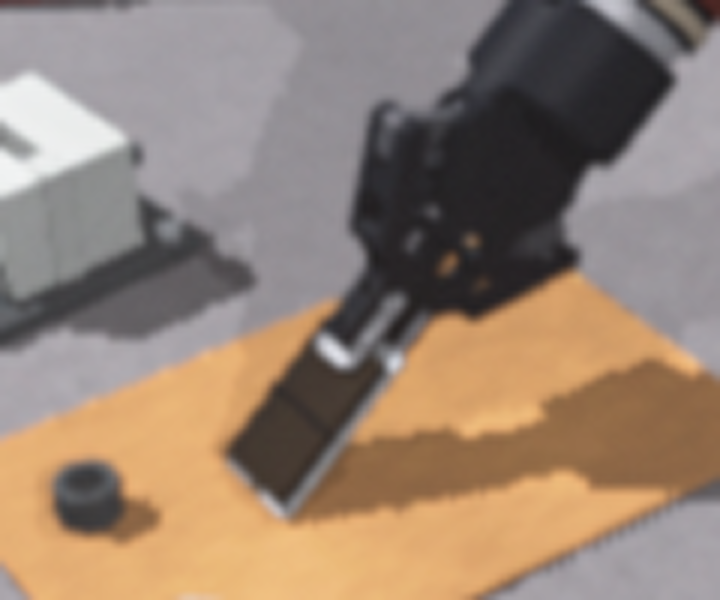

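```bash
python3 -m crank '[{"angular":[0,0,0],"delta_pos":[0,0,0],"gripper":0.25},{"angular":[0,0,0],"delta_pos":[0,0,0],"gripper":0.4},{"angular":[0,0,0],"delta_pos":[0,0,0],"gripper":0.4},{"angular":[0,0,0],"delta_pos":[0,0,0],"gripper":0.4}]'
python3 - <<'E'
from h import *
f=grab_frame('scene'); save('s9',f,(200,170,320,270),6)
E
```

```text
time: 12.02
tool_pos: [0.5115, 0.0085, 0.0559]
tool_rot: [0.299, 0.641, 0.641, 0.299]
contact_force: [-0.5, 0.3, -0.9]
gripper_width: 0.397
```

View pics/s9.png

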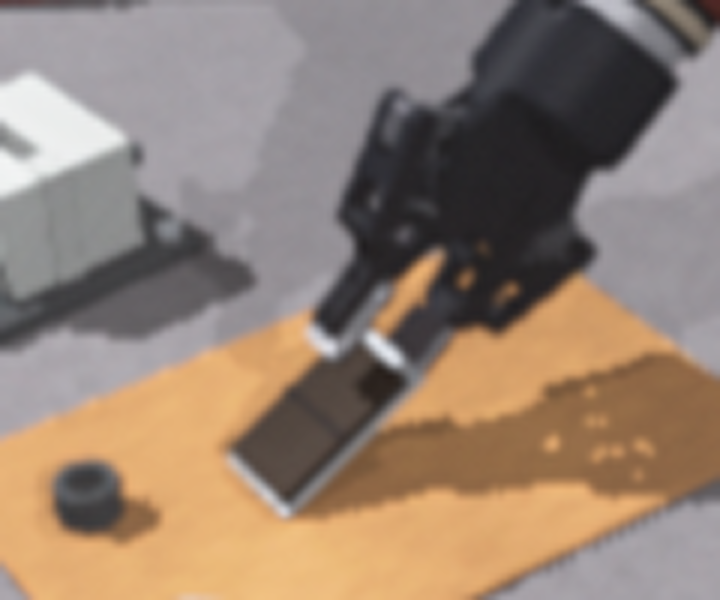

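```bash
python3 -m crank '[{"angular":[0,0,0],"delta_pos":[0,0,-0.7],"gripper":0.4},{"angular":[0,0,0],"delta_pos":[0,0,-0.6],"gripper":0.4},{"angular":[0,0,0],"delta_pos":[0,0,0],"gripper":0.4}]'
python3 - <<'E'
from h import *
print(state()['joint_pos'].round(3))
f=grab_frame('scene'); save('s10',f,(200,170,320,270),6)
E
```

```text
time: 12.45
tool_pos: [0.4913, 0.0084, 0.0839]
tool_rot: [0.3, 0.641, 0.641, 0.299]
contact_force: [1.1, 0.1, 0.3]
gripper_width: 0.401
[-0.229 -0.578  2.582  0.568  0.326 -0.693]
```

View pics/s10.png

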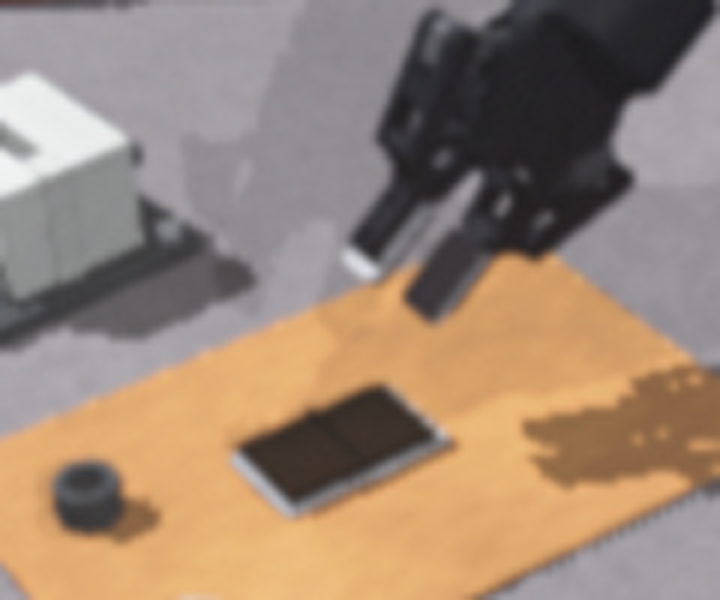

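Pad lies flat, friction up. Untilt, going up.

```bash
python3 -m crank '[{"angular":[1,0,0],"delta_pos":[0,0.6,-0.1],"gripper":1},{"angular":[1,0,0],"delta_pos":[0,0.6,-0.2],"gripper":1},{"angular":[1,0,0],"delta_pos":[0,0.5,-0.5],"gripper":1},{"angular":[1,0,0],"delta_pos":[0,0.3,-0.6],"gripper":1},{"angular":[1,0,0],"delta_pos":[0,0.2,-0.6],"gripper":1},{"angular":[1,0,0],"delta_pos":[0,0.2,-0.6],"gripper":1},{"angular":[1,0,0],"delta_pos":[0,0.1,-0.6],"gripper":1},{"angular":[1,0,0],"delta_pos":[0,0.1,-0.6],"gripper":1},{"angular":[1,0,0],"delta_pos":[0,0,-0.6],"gripper":1},{"angular":[0.97,0,0],"delta_pos":[0,0,-0.3],"gripper":1},{"angular":[0,0,0],"delta_pos":[0,0,0],"gripper":1}]'
python3 - <<'E'
from h import *
T=pose();print(T.round(3),state()['joint_pos'].round(3))
f=grab_frame('wrist'); save('w11',f); np.save('T11.npy',T)
print([(d['conf'],d['bbox']) for d in silhouettes('wrist','pad')], landmark_of('wrist','pad_mid'))
E
```

```text
time: 13.88
tool_pos: [0.4936, 0.0091, 0.2548]
tool_rot: [-0.001, 0.707, 0.708, -0.0]
contact_force: [-0.6, 0.1, -0.1]
gripper_width: 0.998
[[-0.001  1.    -0.002  0.494]
 [ 1.     0.001  0.001  0.009]
 [ 0.001 -0.002 -1.     0.255]
 [ 0.     0.     0.     1.   ]] [-1.330e-01 -2.720e-01  1.902e+00  1.000e-03  1.514e+00 -1.340e-01]
[(0.86, [274.1, 156.4, 348.8, 203.6]), (0.59, [387.8, 197.3, 418.7, 223.5])] [{'pixel': [309.6, 181.7], 'conf': 0.85}]
```

View pics/w11.png

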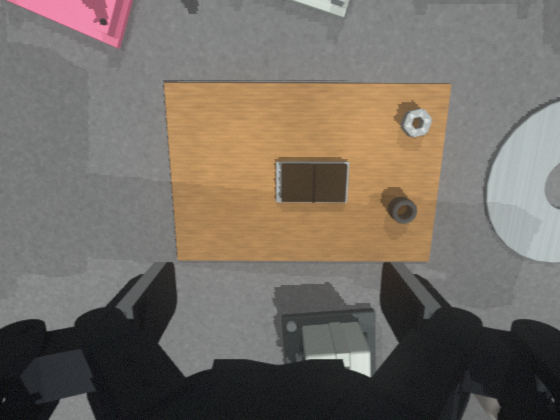

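```bash
python3 -m crank '[{"angular":[0,0,0],"delta_pos":[0.9,0,0],"gripper":1},{"angular":[0,0,0],"delta_pos":[0.9,0,0],"gripper":1},{"angular":[0,0,0],"delta_pos":[0.9,0,0],"gripper":1},{"angular":[0,0,0],"delta_pos":[0.9,0,0],"gripper":1},{"angular":[0,0,0],"delta_pos":[0.9,0,0],"gripper":1},{"angular":[0,0,0],"delta_pos":[0.9,0,0],"gripper":1},{"angular":[0,0,0],"delta_pos":[0.9,0,0],"gripper":1},{"angular":[0,0,0],"delta_pos":[0,0,0],"gripper":1},{"angular":[0,0,0],"delta_pos":[0,0,0],"gripper":1}]'
python3 - <<'E'
from h import *
T=pose();print(T.round(4))
f=grab_frame('wrist'); save('w12',f); np.save('T12.npy',T); save('w12c',f,(200,110,360,260),4)
a=cv2.imread('pics/w11.png')[:,:,::-1]; save('w11c',a,(262,145,362,220),6)
print([(d['conf'],d['bbox']) for d in find_in('wrist','cradle')], landmark_of('wrist','cradle'))
E
```

```text
time: 15.15
tool_pos: [0.492, 0.1973, 0.2549]
tool_rot: [-0.001, 0.707, 0.707, -0.001]
contact_force: [-0.7, 0.4, 0.1]
gripper_width: 0.997
[[ 1.000e-04  1.000e+00 -2.000e-03  4.920e-01]
 [ 1.000e+00 -1.000e-04 -5.000e-04  1.973e-01]
 [-5.000e-04 -2.000e-03 -1.000e+00  2.549e-01]
 [ 0.000e+00  0.000e+00  0.000e+00  1.000e+00]]
[(0.86, [232.3, 109.7, 356.9, 202.7]), (0.78, [27.9, 127.3, 158.2, 223.9]), (0.75, [177.6, 248.0, 434.7, 378.0])] [{'pixel': [96.9, 177.7], 'conf': 0.88}, {'pixel': [294.2, 157.7], 'conf': 0.83}, {'pixel': [458.2, 147.9], 'conf': 0.67}]
```

View pics/w12c.png

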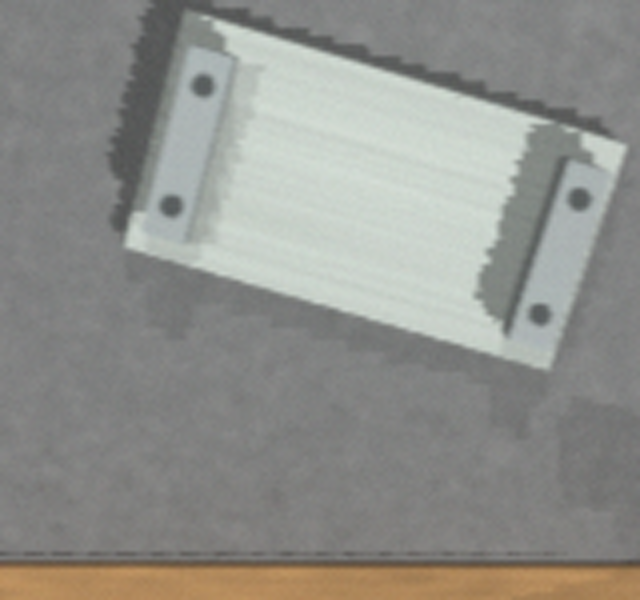

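View pics/w11c.png

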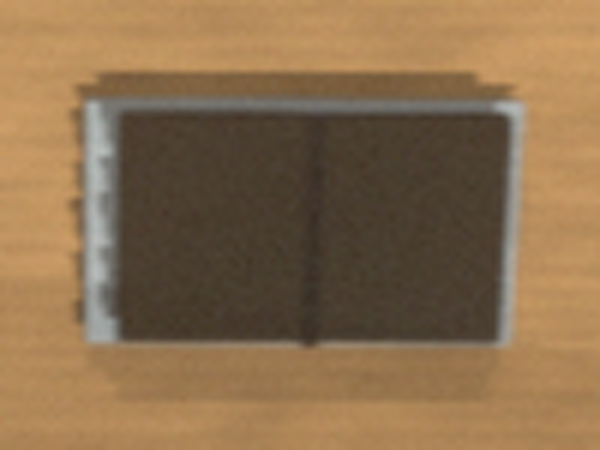

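```bash
python3 - <<'E'
from h import *
k=cam('wrist',np.load('T12.npy'))
def q(k,P,s,o,z):
    w=np.array([p2w(k,(o[0]+u/s,o[1]+v/s),z)[:2] for u,v in P]); 
    print(w.round(4).tolist(),'c',w.mean(0).round(4),'sizes',[round(np.linalg.norm(w[i]-w[i-1])*1e3,1) for i in range(4)],
      'yaw',[round(np.degrees(np.arctan2(*(v[::-1]))),2) for v in (w[1]-w[0],w[2]-w[3])],[round(np.degrees(np.arctan2(-v[0],v[1])),2) for v in (w[0]-w[3],w[1]-w[2])]); return w
q(k,[(186,12),(627,146),(551,369),(124,247)],4,(200,110),.008)
# cheek top faces z=.022: left cheek & right cheek corners
q(k,[(190,47),(237,58),(188,243),(143,234)],4,(200,110),.022)
q(k,[(568,157),(610,168),(553,343),(510,332)],4,(200,110),.022)
k=cam('wrist',np.load('T11.npy'))
q(k,[(85,100),(523,102),(508,346),(87,344)],6,(262,145),.008)
q(k,[(118,110),(512,112),(498,342),(116,340)],6,(262,145),.014)
E
```

```text
[[0.4591, 0.2688], [0.5772, 0.2341], [0.5595, 0.1722], [0.4406, 0.2067]] c [0.5091 0.2204] sizes [np.float64(64.8), np.float64(123.0), np.float64(64.3), np.float64(123.8)] yaw [np.float64(-16.38), np.float64(-16.14)] [np.float64(-16.6), np.float64(-15.9)]
[[0.4612, 0.26], [0.4731, 0.2573], [0.4595, 0.2099], [0.4477, 0.2122]] c [0.4604 0.2348] sizes [np.float64(49.6), np.float64(12.2), np.float64(49.3), np.float64(12.1)] yaw [np.float64(-12.81), np.float64(-11.37)] [np.float64(-15.79), np.float64(-16.02)]
[[0.5588, 0.2324], [0.5699, 0.2295], [0.5572, 0.1829], [0.5455, 0.1859]] c [0.5579 0.2077] sizes [np.float64(48.3), np.float64(11.4), np.float64(48.4), np.float64(12.1)] yaw [np.float64(-14.31), np.float64(-14.47)] [np.float64(-15.96), np.float64(-15.19)]
[[0.4919, 0.03], [0.5715, 0.0298], [0.5713, -0.0158], [0.4923, -0.0156]] c [0.5318 0.0071] sizes [np.float64(45.6), np.float64(79.6), np.float64(45.6), np.float64(79.0)] yaw [np.float64(-0.15), np.float64(-0.16)] [np.float64(0.49), np.float64(-0.34)]
[[0.4979, 0.029], [0.5684, 0.0288], [0.5681, -0.0136], [0.4977, -0.0134]] c [0.533  0.0077] sizes [np.float64(42.3), np.float64(70.6), np.float64(42.4), np.float64(70.5)] yaw [np.float64(-0.18), np.float64(-0.19)] [np.float64(-0.24), np.float64(-0.38)]
```

```bash
python3 -m crank '[{"angular":[0,0,1],"delta_pos":[0,0,0],"gripper":1},{"angular":[0,0,1],"delta_pos":[0,0,0],"gripper":1},{"angular":[0,0,1],"delta_pos":[0,0,0],"gripper":1},{"angular":[0,0,1],"delta_pos":[0,0,0],"gripper":1},{"angular":[0,0,1],"delta_pos":[0,0,0],"gripper":1},{"angular":[0,0,1],"delta_pos":[0,0,0],"gripper":1},{"angular":[0,0,1],"delta_pos":[0,0,0],"gripper":1},{"angular":[0,0,1],"delta_pos":[0,0,0],"gripper":1},{"angular":[0,0,1],"delta_pos":[0,0,0],"gripper":1},{"angular":[0,0,1],"delta_pos":[0,0,0],"gripper":1},{"angular":[0,0,1],"delta_pos":[0,0,0],"gripper":0.65},{"angular":[0,0,1],"delta_pos":[0,0,0],"gripper":0.65}]'
python3 -m crank '[{"angular":[0,0,1],"delta_pos":[0,0,0],"gripper":0.65},{"angular":[0,0,1],"delta_pos":[0,0,0],"gripper":0.65},{"angular":[0,0,1],"delta_pos":[0,0,0],"gripper":0.65},{"angular":[0,0,1],"delta_pos":[0,0,0],"gripper":0.65},{"angular":[0,0,1],"delta_pos":[0,0,0],"gripper":0.65},{"angular":[0,0,1],"delta_pos":[0,0,0],"gripper":0.65},{"angular":[0,0,0],"delta_pos":[0,0,0],"gripper":0.65}]'
python3 -m crank '[{"angular":[0,0,0],"delta_pos":[0.19,0.905,0],"gripper":0.65},{"angular":[0,0,0],"delta_pos":[0.19,0.905,0],"gripper":0.65},{"angular":[0,0,0],"delta_pos":[0.19,0.905,0],"gripper":0.65},{"angular":[0,0,0],"delta_pos":[0.19,0.905,0],"gripper":0.65},{"angular":[0,0,0],"delta_pos":[0.19,0.905,0],"gripper":0.65},{"angular":[0,0,0],"delta_pos":[0.19,0.905,0.3],"gripper":0.65},{"angular":[0,0,0],"delta_pos":[0.19,0.905,0.7],"gripper":0.65},{"angular":[0,0,0],"delta_pos":[0,0,1],"gripper":0.65},{"angular":[0,0,0],"delta_pos":[0,0,1],"gripper":0.65},{"angular":[0,0,0],"delta_pos":[0,0,1],"gripper":0.65},{"angular":[0,0,0],"delta_pos":[0,0,0],"gripper":0.65}]'
python3 - <<'E'
from h import *
T=pose();print(T.round(4))
f=grab_frame('wrist'); save('w13',f); np.save('T13.npy',T)
f=grab_frame('scene'); save('s13',f,(200,130,320,270),4)
E
```

```text
time: 16.8
tool_pos: [0.4926, 0.1971, 0.2555]
tool_rot: [-0.0, 0.966, 0.257, -0.001]
contact_force: [-0.4, 0.2, -0.7]
gripper_width: 0.652
time: 17.68
tool_pos: [0.4926, 0.1972, 0.2556]
tool_rot: [0.0, 1.0, -0.0, -0.001]
contact_force: [-0.3, 0.0, -0.5]
gripper_width: 0.648
time: 19.05
tool_pos: [0.53, 0.0076, 0.1327]
tool_rot: [-0.0, 1.0, 0.0, -0.004]
contact_force: [0.7, 0.7, -0.2]
gripper_width: 0.646
[[ 1.000e+00  5.000e-04 -7.400e-03  5.300e-01]
 [ 5.000e-04 -1.000e+00  6.000e-04  7.600e-03]
 [-7.400e-03 -6.000e-04 -1.000e+00  1.327e-01]
 [ 0.000e+00  0.000e+00  0.000e+00  1.000e+00]]
```

View pics/w13.png

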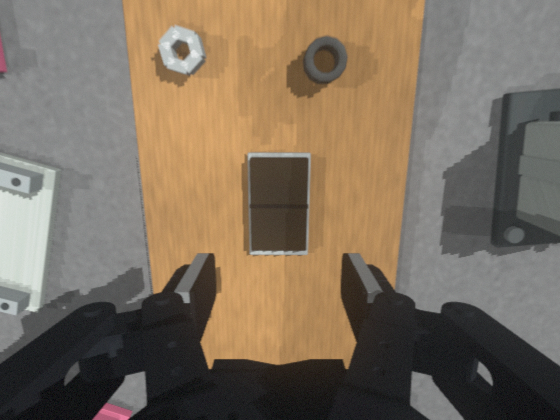

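View pics/s13.png

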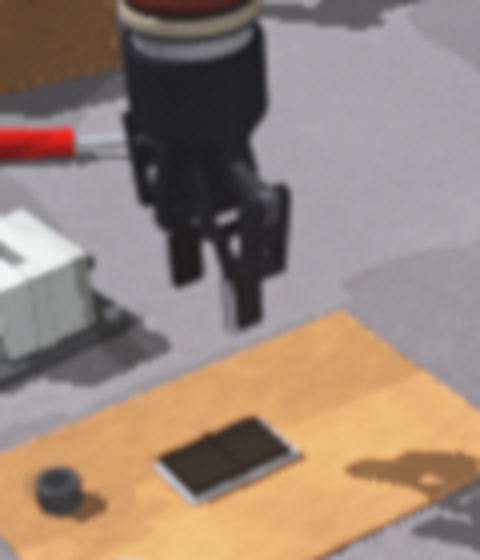

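```bash
python3 - <<'E'
from h import *
T=np.load('T13.npy');k=cam('wrist',T)
w=np.array([p2w(k,p,.008) for p in [(247.5,154),(311,154),(309,254.5),(249,255)]]); print(w.round(4),w.mean(0), T[:3,:3].T@(w.mean(0)-T[:3,3]))
print(np.linalg.norm(w-np.roll(w,1,0),axis=1))
# opening of fingers: tip pixel estimate depth from known width
K=k[0]; print('tip depth for gap', .65*.085*340.8/(342-215))
m=camera_model('wrist')['mount'];
for d in(.14,.145,.15,.155,.16):
  for px in [(215,255),(342,255)]: print(d,(m@np.r_[np.linalg.inv(K)@[px[0],px[1],1]*d,1])[:3].round(4))
E
```

```text
[[ 0.5707  0.0301  0.008 ]
 [ 0.5707 -0.0161  0.008 ]
 [ 0.492  -0.0167  0.008 ]
 [ 0.4915  0.0308  0.008 ]] [0.5312077  0.00702622 0.008     ] [0.00212132 0.00069221 0.12465101]
[0.07921051 0.04623728 0.07876924 0.04741224]
tip depth for gap 0.14826141732283468
0.14 [ 0.0124 -0.026   0.0044]
0.14 [0.0124 0.0262 0.0044]
0.145 [ 0.0105 -0.0269  0.0091]
0.145 [0.0105 0.0271 0.0091]
0.15 [ 0.0086 -0.0279  0.0137]
0.15 [0.0086 0.028  0.0137]
0.155 [ 0.0066 -0.0288  0.0184]
0.155 [0.0066 0.029  0.0184]
0.16 [ 0.0047 -0.0297  0.023 ]
0.16 [0.0047 0.0299 0.0231]
```

```bash
python3 -m crank '[{"angular":[0,0,0],"delta_pos":[0.07,0.02,0.9],"gripper":0.65},{"angular":[0,0,0],"delta_pos":[0,0,0.9],"gripper":0.65},{"angular":[0,0,0],"delta_pos":[0,0,0.9],"gripper":0.65},{"angular":[0,0,0],"delta_pos":[0,0,0.7],"gripper":0.65},{"angular":[0,0,0],"delta_pos":[0,0,0.25],"gripper":0.65},{"angular":[0,0,0],"delta_pos":[0,0,0],"gripper":0.65}]'
python3 - <<'E'
from h import *
f=grab_frame('wrist'); save('w14',f)
f=grab_frame('scene'); save('s14',f,(210,190,290,260),8)
E
```

```text
time: 19.9
tool_pos: [0.5349, 0.007, 0.027]
tool_rot: [0.0, 1.0, 0.0, -0.0]
contact_force: [0.3, -0.2, 0.3]
gripper_width: 0.652
```

View pics/w14.png

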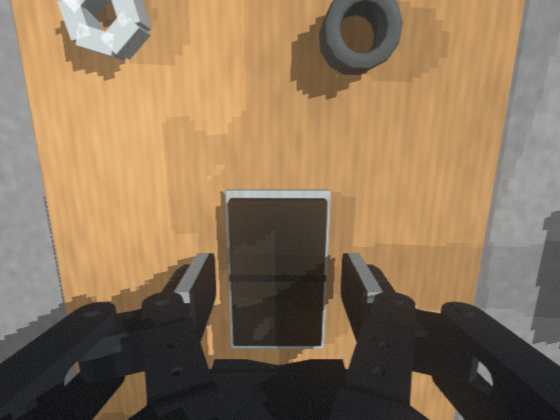

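View pics/s14.png

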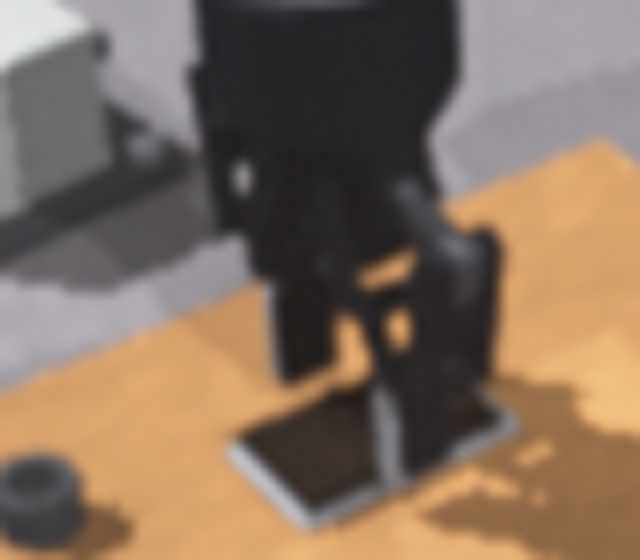

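```bash
python3 -m crank '[{"angular":[0,0,0],"delta_pos":[-0.1,0,0.15],"gripper":0.65},{"angular":[0,0,0],"delta_pos":[0,0,0.1],"gripper":0.65},{"angular":[0,0,0],"delta_pos":[0,0,0],"gripper":0.65}]'
python3 -m crank '[{"angular":[0,0,0],"delta_pos":[0,0,0.05],"gripper":0.65},{"angular":[0,0,0],"delta_pos":[0,0,0],"gripper":0.65}]'
```

```text
time: 20.38
tool_pos: [0.5307, 0.0072, 0.0182]
tool_rot: [0.0, 1.0, -0.0, -0.001]
contact_force: [-0.1, -0.3, -0.2]
gripper_width: 0.654
time: 20.62
tool_pos: [0.5312, 0.0071, 0.017]
tool_rot: [0.0, 1.0, -0.0, -0.001]
contact_force: [-1.1, 0.2, -0.9]
gripper_width: 0.649
```

```bash
python3 -m crank '[{"angular":[0,0,0],"delta_pos":[0,0,0.04],"gripper":0.65},{"angular":[0,0,0],"delta_pos":[0,0,0],"gripper":0.65}]'
python3 -m crank '[{"angular":[0,0,0],"delta_pos":[0,0,0.04],"gripper":0.65},{"angular":[0,0,0],"delta_pos":[0,0,0],"gripper":0.65}]'
python3 -m crank '[{"angular":[0,0,0],"delta_pos":[0,0,0.04],"gripper":0.65},{"angular":[0,0,0],"delta_pos":[0,0,0],"gripper":0.65}]'
```

```text
time: 20.88
tool_pos: [0.5312, 0.0071, 0.0169]
tool_rot: [0.0, 1.0, -0.0, -0.001]
contact_force: [-4.1, -0.5, 8.3]
gripper_width: 0.652
time: 21.12
tool_pos: [0.5313, 0.0071, 0.0169]
tool_rot: [0.0, 1.0, 0.0, -0.002]
contact_force: [-9.0, 0.6, 15.8]
gripper_width: 0.646
time: 21.38
tool_pos: [0.5313, 0.0071, 0.0168]
tool_rot: [0.0, 1.0, 0.0, -0.002]
contact_force: [-13.4, -0.5, 25.1]
gripper_width: 0.655
```

```bash
python3 -m crank '[{"angular":[0,0,0],"delta_pos":[0,0,-0.18],"gripper":0.65},{"angular":[0,0,0],"delta_pos":[0,0,0],"gripper":0.65}]'
python3 -m crank '[{"angular":[0,0,0],"delta_pos":[0,0,0],"gripper":0.45},{"angular":[0,0,0],"delta_pos":[0,0,0],"gripper":0.3},{"angular":[0,0,0],"delta_pos":[0,0,0],"gripper":0.3},{"angular":[0,0,0],"delta_pos":[0,0,0],"gripper":0.3}]'
python3 - <<'E'
from h import *
f=grab_frame('wrist'); save('w15',f)
f=grab_frame('scene'); save('s15',f,(210,190,290,260),8)
E
```

```text
time: 21.62
tool_pos: [0.5315, 0.0071, 0.0192]
tool_rot: [0.0, 1.0, -0.0, -0.0]
contact_force: [0.4, 0.3, -0.7]
gripper_width: 0.647
time: 22.12
tool_pos: [0.5314, 0.0071, 0.0192]
tool_rot: [-0.0, 1.0, -0.0, -0.001]
contact_force: [-1.5, 0.3, 5.1]
gripper_width: 0.507
```

View pics/w15.png

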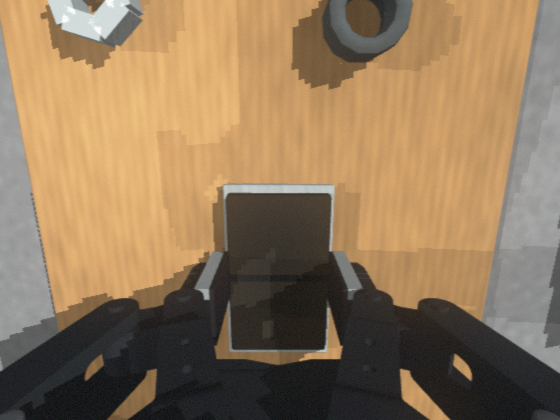

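View pics/s15.png

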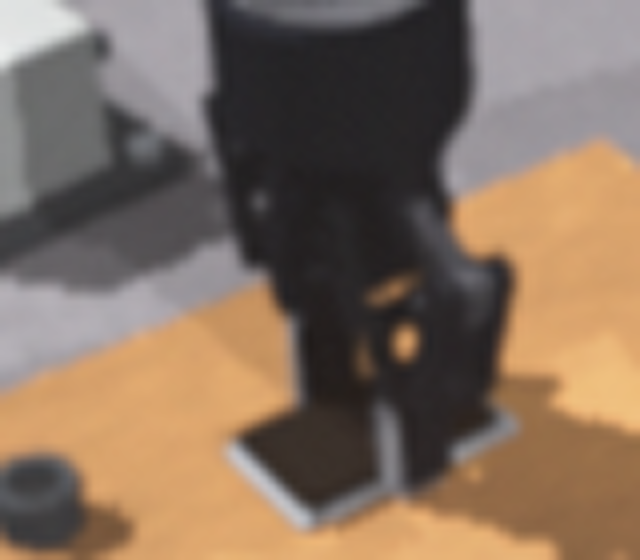

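```bash
python3 -m crank '[{"angular":[0,0,0],"delta_pos":[0,0,-0.2],"gripper":0.2},{"angular":[0,0,0],"delta_pos":[0,0,-0.4],"gripper":0.2},{"angular":[0,0,0],"delta_pos":[0,0,-0.6],"gripper":0.2},{"angular":[0,0,0],"delta_pos":[0,0,-0.8],"gripper":0.2},{"angular":[0,0,0],"delta_pos":[0,0,0],"gripper":0.2}]'
python3 - <<'E'
from h import *
f=grab_frame('wrist'); save('w16',f)
f=grab_frame('scene'); save('s16',f,(200,150,300,250),6)
E
```

```text
time: 22.85
tool_pos: [0.5334, 0.0069, 0.0821]
tool_rot: [0.0, 1.0, -0.0, 0.002]
contact_force: [0.3, 0.4, -0.6]
gripper_width: 0.504
```

View pics/w16.png

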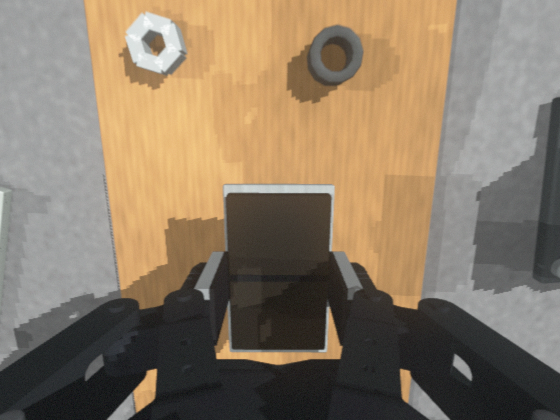

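View pics/s16.png

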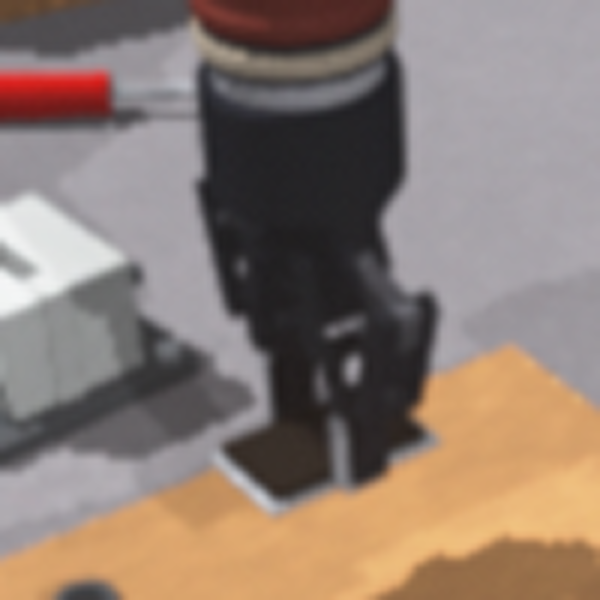

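```bash
python3 -m crank '[{"angular":[0,0,0],"delta_pos":[-0.1,-0.6,-0.2],"gripper":0.2},{"angular":[0,0,0],"delta_pos":[-0.1,-0.9,0],"gripper":0.2},{"angular":[0,0,0],"delta_pos":[-0.1,-0.9,0],"gripper":0.2},{"angular":[0,0,0],"delta_pos":[-0.1,-0.9,0],"gripper":0.2},{"angular":[0,0,0],"delta_pos":[-0.1,-0.9,0],"gripper":0.2},{"angular":[0,0,0],"delta_pos":[-0.1,-0.9,0],"gripper":0.2},{"angular":[0,0,0],"delta_pos":[-0.1,-0.9,0],"gripper":0.2},{"angular":[0,0,0],"delta_pos":[-0.1,-0.9,0],"gripper":0.2},{"angular":[0,0,0],"delta_pos":[0,-0.2,0],"gripper":0.2}]'
python3 -m crank '[{"angular":[0,0,0.8],"delta_pos":[0,0,0],"gripper":0.2},{"angular":[0,0,0.8],"delta_pos":[0,0,0],"gripper":0.2},{"angular":[0,0,0.8],"delta_pos":[0,0,0],"gripper":0.2},{"angular":[0,0,0.82],"delta_pos":[0,0,0],"gripper":0.2},{"angular":[0,0,0],"delta_pos":[0,0,0],"gripper":0.2},{"angular":[0,0,0],"delta_pos":[0,0,0],"gripper":0.2}]'
python3 - <<'E'
from h import *
T=pose();print(T.round(4))
f=grab_frame('wrist'); save('w17',f); np.save('T17.npy',T)
f=grab_frame('scene'); save('s17',f,(250,180,380,320),4)
E
```

```text
time: 24.08
tool_pos: [0.5059, 0.222, 0.0841]
tool_rot: [0.0, 1.0, 0.001, -0.002]
contact_force: [0.1, -0.9, -1.1]
gripper_width: 0.504
time: 24.82
tool_pos: [0.5069, 0.22, 0.0846]
tool_rot: [0.0, 0.99, -0.14, -0.001]
contact_force: [0.0, 0.5, -1.1]
gripper_width: 0.508
[[ 9.610e-01 -2.766e-01 -2.000e-03  5.069e-01]
 [-2.766e-01 -9.610e-01 -3.000e-04  2.200e-01]
 [-1.800e-03  8.000e-04 -1.000e+00  8.460e-02]
 [ 0.000e+00  0.000e+00  0.000e+00  1.000e+00]]
```

View pics/w17.png

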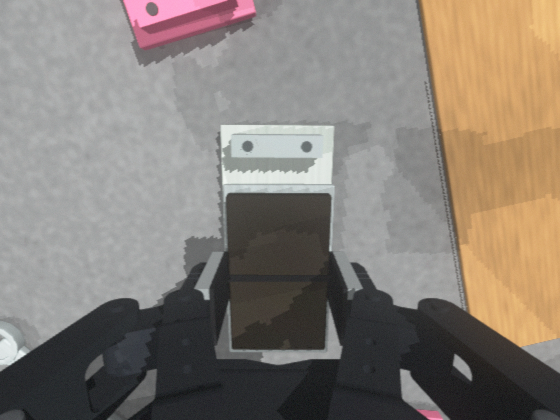

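View pics/s17.png

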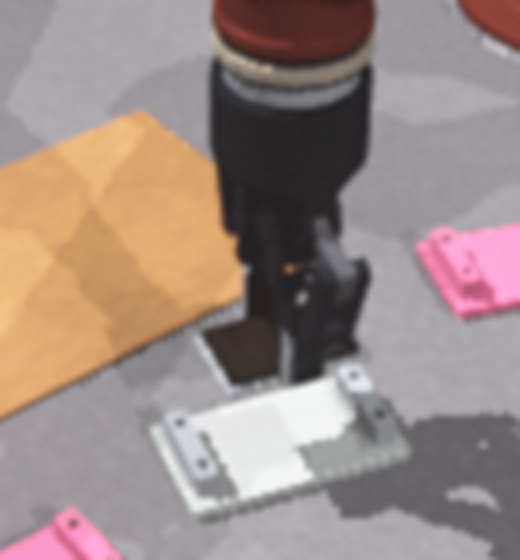

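```bash
python3 - <<'E'
from h import *
T=np.load('T17.npy');k=cam('wrist',T)
t=lambda p,z:(T[:3,:3].T@(p2w(k,p,z)-T[:3,3]))[:2].round(4)
print('plate far corners (exp x 62, y -33,33)',t((221,126),.008),t((334,126),.008))
print('cheek top far edge(57) near(45)',t((231,135.5),.022),t((322,134.5),.022),t((231,158),.022),t((322,157),.022))
# pad far end, held: pad bottom height = TCPz-.0192+.004 ; backing top +.004
zb=T[2,3]-.0192+.008
print('pad backing corners (exp 40,+-23)',t((224,184.5),zb),t((334,184.5),zb),t((229,350),zb),t((327,351),zb))
print('target tool delta', T[:3,:3].T@(np.array([.509,.2205,T[2,3]])-T[:3,3]))
E
```

```text
plate far corners (exp x 62, y -33,33) [ 0.0623 -0.0332] [0.0623 0.0319]
cheek top far edge(57) near(45) [ 0.0576 -0.0258] [0.0582 0.0234] [ 0.0455 -0.0262] [0.0461 0.0238]
pad backing corners (exp 40,+-23) [ 0.0405 -0.0224] [0.0405 0.0225] [-0.0383 -0.0233] [-0.0389  0.0227]
target tool delta [ 1.84777970e-03 -1.02546327e-03 -4.25610032e-06]
```

```bash
python3 -m crank '[{"angular":[0,0,0],"delta_pos":[0.02,-0.03,0.5],"gripper":0.2},{"angular":[0,0,0],"delta_pos":[0,0,0.6],"gripper":0.2},{"angular":[0,0,0],"delta_pos":[0,0,0.4],"gripper":0.2},{"angular":[0,0,0],"delta_pos":[0,0,0],"gripper":0.2},{"angular":[0,0,0],"delta_pos":[0,0,0],"gripper":0.2}]'
python3 - <<'E'
from h import *
T=pose();print(T.round(4))
f=grab_frame('wrist'); save('w18',f); np.save('T18.npy',T)
k=cam('wrist',T)
E
```

```text
time: 25.55
tool_pos: [0.5082, 0.2209, 0.0399]
tool_rot: [0.0, 0.99, -0.14, -0.001]
contact_force: [0.9, 0.5, -0.9]
gripper_width: 0.508
[[ 9.607e-01 -2.774e-01 -1.200e-03  5.082e-01]
 [-2.774e-01 -9.607e-01 -0.000e+00  2.209e-01]
 [-1.100e-03  4.000e-04 -1.000e+00  3.990e-02]
 [ 0.000e+00  0.000e+00  0.000e+00  1.000e+00]]
```

View pics/w18.png

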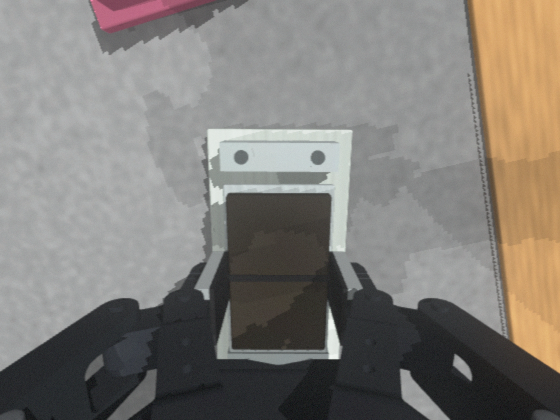

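```bash
python3 -m crank '[{"angular":[0,0,0],"delta_pos":[0,0,0.25],"gripper":0.2},{"angular":[0,0,0],"delta_pos":[0,0,0.25],"gripper":0.2},{"angular":[0,0,0],"delta_pos":[0,0,0],"gripper":0.2},{"angular":[0,0,0],"delta_pos":[0,0,0.04],"gripper":0.2},{"angular":[0,0,0],"delta_pos":[0,0,0],"gripper":0.2}]'
python3 - <<'E'
from h import *
T=pose();print(T.round(4))
f=grab_frame('wrist'); save('w19',f); np.save('T19.npy',T)
f=grab_frame('side'); save('d19',f,(250,150,330,210),8)
f=grab_frame('scene'); save('s19',f,(270,240,370,320),7)
E
```

```text
time: 26.22
tool_pos: [0.508, 0.2208, 0.0237]
tool_rot: [0.0, 0.99, -0.14, -0.001]
contact_force: [0.3, -0.6, -1.4]
gripper_width: 0.505
[[ 9.607e-01 -2.775e-01 -1.400e-03  5.080e-01]
 [-2.775e-01 -9.607e-01 -1.000e-04  2.208e-01]
 [-1.300e-03  5.000e-04 -1.000e+00  2.370e-02]
 [ 0.000e+00  0.000e+00  0.000e+00  1.000e+00]]
```

View pics/w19.png

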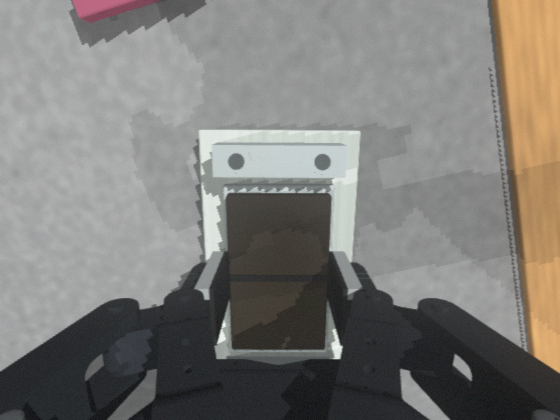

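View pics/s19.png

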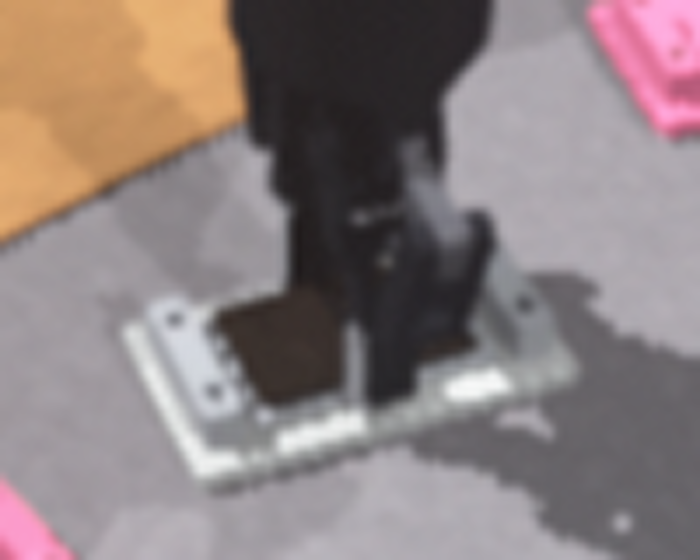

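```bash
python3 -m crank '[{"angular":[0,0,0],"delta_pos":[0,0,0.03],"gripper":0.2},{"angular":[0,0,0],"delta_pos":[0,0,0],"gripper":0.2}]'
python3 -m crank '[{"angular":[0,0,0],"delta_pos":[0,0,0],"gripper":0.7},{"angular":[0,0,0],"delta_pos":[0,0,0],"gripper":0.7},{"angular":[0,0,0],"delta_pos":[0,0,0],"gripper":0.7},{"angular":[0,0,0],"delta_pos":[0,0,-0.3],"gripper":0.7},{"angular":[0,0,0],"delta_pos":[0,0,-0.8],"gripper":0.7},{"angular":[0,0,0],"delta_pos":[0,0,-1],"gripper":0.7},{"angular":[0,0,0],"delta_pos":[0,0,-1],"gripper":0.7},{"angular":[0,0,0],"delta_pos":[0,0,-1],"gripper":0.7},{"angular":[0,0,0],"delta_pos":[0,0,-1],"gripper":0.7},{"angular":[0,0,0],"delta_pos":[0,0,0],"gripper":0.7},{"angular":[0,0,0],"delta_pos":[0,0,0],"gripper":0.7}]'
python3 - <<'E'
from h import *
T=pose();print(T.round(4))
f=grab_frame('wrist'); save('w20',f); np.save('T20.npy',T); save('w20c',f,(200,130,360,290),5)
f=grab_frame('scene'); save('s20',f)
f=grab_frame('side'); save('d20',f)
E
```

```text
time: 26.62
tool_pos: [0.5082, 0.2209, 0.0233]
tool_rot: [0.0, 0.99, -0.14, -0.001]
contact_force: [-0.9, -1.2, 2.7]
gripper_width: 0.506
time: 28.0
tool_pos: [0.5077, 0.2207, 0.175]
tool_rot: [0.0, 0.99, -0.14, -0.001]
contact_force: [-0.3, -0.9, -0.6]
gripper_width: 0.7
[[ 9.607e-01 -2.774e-01 -2.400e-03  5.077e-01]
 [-2.774e-01 -9.607e-01 -4.000e-04  2.207e-01]
 [-2.200e-03  1.000e-03 -1.000e+00  1.750e-01]
 [ 0.000e+00  0.000e+00  0.000e+00  1.000e+00]]
```

View pics/w20.png

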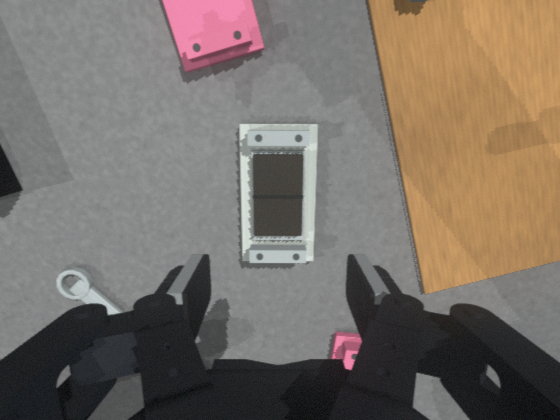

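View pics/s20.png

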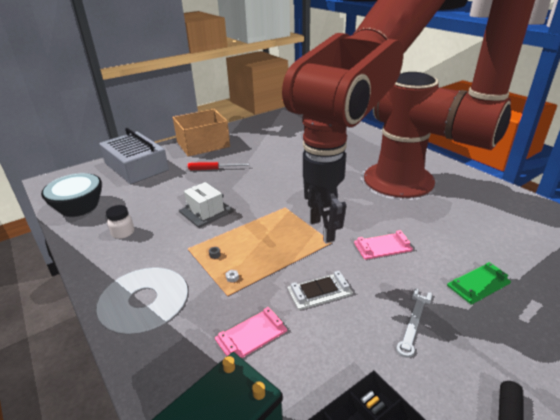

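```bash
python3 - <<'E'
from h import *
T=np.load('T20.npy');k=cam('wrist',T)
t=lambda P,z:np.mean([(T[:3,:3].T@(p2w(k,p,z)-T[:3,3]))[:2] for p in P],0).round(4)
print('cradle',t([(239,124),(318,124),(314,263),(242.5,263)],.008),'pad friction',t([(253,153),(304,153),(302,237),(254,237)],.018), 'exp: friction centre 1.5 mm below pad mid along pad z')
E
```

```text
cradle [-0.0006 -0.    ] pad friction [ 0.0025 -0.0002] exp: friction centre 1.5 mm below pad mid along pad z
```

View pics/w20c.png

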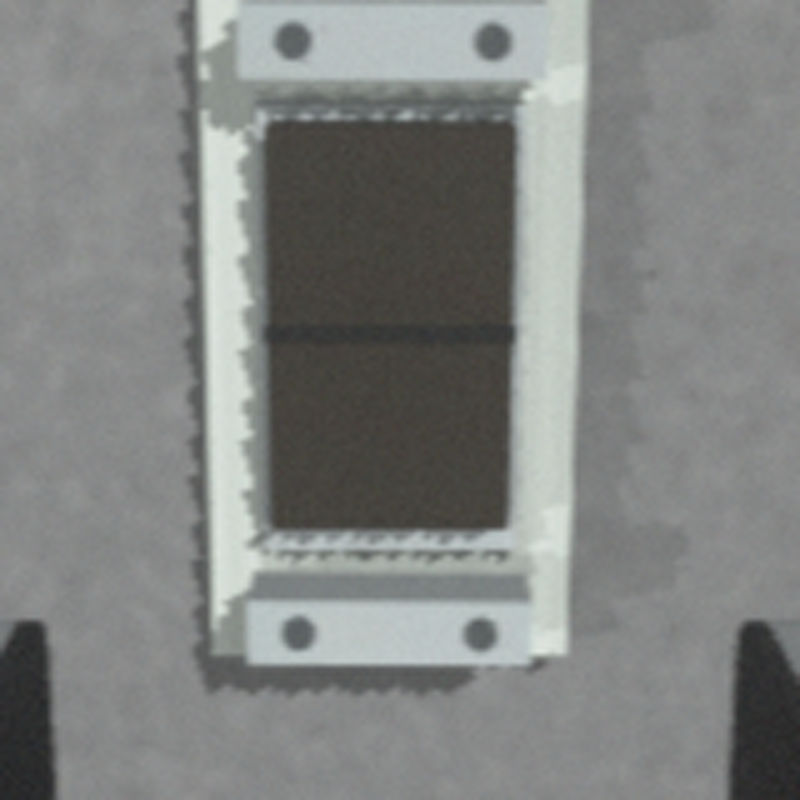

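```bash
python3 -c "
from plant import *
print(job_done(), state()['time'])"
```

```text
the job is handed in; nothing more can be done
the job is handed in; nothing more can be done
```

The job is handed in at about 28 s of the 62 s allowed. The pad is lying in the aluminium cradle, friction side up and released. No verdict is reported, so the checks below are my own.

- **What I did:** I pulled the pad straight up out of the caliper by its top edge. I tilted it, set its lower edge on the cardboard and let it fall flat, friction side up. Then I took it across its long sides, turned it to the cradle's -16° angle, lowered it until it touched the plate, opened and backed off to about 0.175 m.
- **Last checks:** In the final wrist picture the pad lies flat and square between the two cheeks. Its centre is about 1.5 mm off lengthwise and under 1 mm sideways. The gripper is clear, and nothing else looks moved in the scene picture.
- **Touch on the cardboard:** While finding the grasp height, the fingertips pressed the cardboard with about 25 N before I backed off.
- **Joint limit:** Joint 3 read 2.582 rad while I withdrew from the cardboard, at or just over the stated 2.58 limit. No fault was reported, and I moved off it at once.
- **Disagreements:** Two readings of the cradle's centre differed by about 1–2 mm lengthwise, so I aimed between them. The gripper read 2–3 mm narrower than the pad in both grasps, but the pictures showed a sound hold.

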